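# Load the shaker cradle and shut its keeper bar

### The arm

A 7-joint arm with a two-finger parallel gripper is mounted at the origin on the work surface. World frame = base frame: x ahead of the robot, y to its left, z up, the work surface at z = 0. Lengths are in m, angles in rad, forces in N, time in s.
With the tool pointing down it reaches from about 0.4 to 0.925 m from the base axis. Payload 5.6 kg.
Tool frame: the origin (TCP) lies midway between the tips of the shut fingers; the grasp point (between the pads) lies 19 mm behind it; x points along the fingers, y is the direction in which the jaws open and shut, and the axes are right-handed (so a half turn about x gives the same grasp; the last joint's range is limited). The gripper opens to 85 mm and grips with 20 to 120 N. Pads are 22 mm wide; open, the fingers measure 114 mm over their backs; the gripper's body (76 mm by 85 mm) begins 54 mm behind the grasp point. The pads swing forward as they close: fully open they stand 13 mm farther back than shut.
Start: joints at [1.199, 0.468, -0.012, 1.603, 0.006, 1.071, -0.056], TCP at [0.21, -0.615, 0.231] pointing down, gripper open.
Joint ranges: [-2.53, 2.53], [-0.31, 2.02], [-1.57, 1.55], [0.28, 2.44], [-1.29, 4.43], [0.15, 1.84], [-2.92, 2.92]. Speed limits (rad/s): [2.57, 2.57, 3.14, 3.14, 3.14, 3.14, 3.14].

### API

Orientations are given as a rotation vector (axis times angle).
In Python, from workcell import r gives the robot as it stands.
- The arm moves only by the tool apply_moves, never from a script. Its arguments are lists of equal length, an entry for each row: "jaw": the finger opening in m, from 0 to 0.0854; "translation": the shift along the tool's x, y, z in m, a list of three; "angular": the turn, a rotation vector about the tool's x, y, z in degrees, a list of three. A call has 1 to 12 rows; each row is the pose to reach, as a shift and turn from the pose commanded when the call began, along the tool's axes at that moment; what a row does not reach only later rows make up. A row lasts 1/12 s, in which the tool goes at most 41.7 mm and 7.16 degrees, less where a joint would pass 70% of its speed; a pose out of reach is approached as far as the arm can. A call with a gripper value outside its range is refused whole. The fingers move at their own pace and stop on an object; the grip force is fixed at half the most. Time passes only in rows, so rows that repeat a pose let the fingers close. It gives the time, the measured TCP pose, the force and the opening at its end, in the units of the state.
- r.read_state(): the state, without advancing time (a new reading comes with each control period).
- r.snapshot(name): name is "scene" or "side" or "wrist"; returns a dict with "frame" (384x512x3 uint8, red, green, blue), "vfov" (degrees; the focal length in pixels is half the picture's height over the tangent of half this angle, whatever the lens; pixels are square), "cx", "cy" (the principal point, pixels), "rvec" (rotation vector, rad) and "tvec" (3), from world to camera coordinates, as OpenCV has them; the wrist camera has in their place "T_tool_cam" (4x4, takes a point from camera to tool coordinates, whose origin is the TCP and whose axes are the tool frame's). Camera axes: x right, y down, z forward; pixel columns grow to the right and rows downward; lengths in m; the calibration is good to about 2 mm. A picture is of the moment at which its call begins: read the wrist's pose just before it. There is no depth.
- r.hand_in(): hands the job in, once; it reports no verdict.
The state is a dict: "t": time; "qpos": joint angles; "qd": joint speeds; "joint_torque": joint torques, N m; "tcp_pos": TCP position; "orientation": TCP orientation; "wrist_force": force on the tool from outside, world axes, zero at the start; "ft_torque": the same for the moment, N m; "gripper_width": finger opening in m.
Only numpy, scipy, OpenCV 4.12 (cv2) and the standard library are available. Lean on these libraries where they do the work, as an engineer would, in place of code of your own. Each camera call takes 0.05 s, during which the arm holds its last target. There are 200 camera calls.

### The job

Lay the longer of the two steel canisters into the cradle on top of the bench shaker, setting it gently down (not dropped) until it lies fully home on both saddles, and let go of it. Then swing the keeper bar shut over it until it has snapped past its spring plunger and is fully home against its back stop. Leave the short canister, the jar and the beaker where they are.

Things in the scene. Friction and masses are not known exactly. Their poses are not given: they have to be found in the camera images.
- canister_mid (a point): Long loose stainless canister on the bench, 120 mm long, about 0.4 kg. The point is its centre, 23 mm above its underside; y runs along it, z up. Round barrel 40 mm in diameter and 80 mm long (grip here) between two hexagonal end caps, each 20 mm long, 46 mm across flats, 53 mm across corners; it lies on a flat, so it does not roll. Both ends are alike.
- short_canister_mid (a point): The short canister, same build and thickness but only 80 mm long. The point is its centre, 23 mm above its underside, y along it. To be left alone.
- cradle_seat (a point): Where the long canister's centre lies when it is fully home in the cradle: 91 mm above the bench. y runs along the cradle, from the keeper's hinge to its catch; x points away from the robot, z up. Either canister end may point to +y. Two 16 mm saddles, 50 mm either side along y, carry the caps: flat floor, cheeks sloping out at 60 degrees, 1 mm of play, as high as the canister's centre.
- keeper_hinge (a point): The keeper's vertical hinge axis at the height of the bar's centre line, 125 mm above the bench, 95 mm from the cradle's centre towards the cradle's -y. Its hub is 22 mm wide and reaches 136 mm above the bench.
- keeper (a joint): Keeper bar angle, rad: 0 shut (bar along the cradle's y, over the canister), growing as it swings out level towards the cradle's +x; starts at 1.35 to 1.85, limit 1.95. Round steel rod 12 mm thick, 190 mm from hinge to tip, centre line 125 mm above the bench: it clears a canister that is fully home by 5 mm. It stays where left (light friction, about 1 N at the grip pin).
- keeper_grip (a point): A point on the axis of the keeper's upright round grip pin, 30 mm above the bar's centre line (155 mm above the bench), 150 mm from the hinge. The pin is 14 mm in diameter, stands up from the bar (131 mm above the bench) to 175 mm above the bench, and swings with the bar.
- shaker: White and blue bench shaker, fixed, 200 (x) by 250 mm (y); origin under its centre, axes as the cradle's. Aluminium platform 58 mm above the bench, with the cradle on it. The 84 mm between the saddles are open for fingers down to the platform. End stops 63 mm either side of the cradle's centre (3 mm play at each end), tops flared outward, reaching 104 mm above the bench.
- catch (a point): Centre of the round spring plunger of the keeper's catch, 115 mm above the bench; the catch post has a back stop on its -x side, 135 mm high. The bar's tip meets the plunger at about 0.09 rad, is on top of it at 0.05 rad (up to about 10 N needed at the grip pin), then snaps to the back stop at 0 and is held there.
- jar: White jar with a screw cap standing on the bench, 60 mm in diameter, 85 mm tall; origin at the centre of its underside. To be left alone.
- beaker: Glass beaker standing on the bench, 66 mm wide at the rim, 85 mm tall; origin at the centre of its underside. To be left alone.
Not all that is in view belongs to the job. Leave any red or turquoise look-alike of the part that bears canister_mid alone.

How it is judged:
On the way, in this order (a step that is already met when the one before it is completed fails the run):
1. the long canister lies fully home in the cradle and is let go, the keeper still open (x of canister_mid in the frame of cradle_seat between -0.006 and 0.006 m and y of canister_mid in the frame of cradle_seat between -0.007 and 0.007 m and z of canister_mid in the frame of cradle_seat between -0.005 and 0.003 m and angle between the y axis of canister_mid and the y axis of cradle_seat, either way round below 0.06 rad and contact force between the fingers and canister below 0.2 N and value of joint keeper above 0.8 rad), for 0.2 s.
2. the keeper bar is shut, past its plunger (x of canister_mid in the frame of cradle_seat between -0.006 and 0.006 m and y of canister_mid in the frame of cradle_seat between -0.007 and 0.007 m and z of canister_mid in the frame of cradle_seat between -0.005 and 0.003 m and angle between the y axis of canister_mid and the y axis of cradle_seat, either way round below 0.06 rad and value of joint keeper below 0.03 rad), for 0.2 s.
At the end, for the whole second after the job is handed in: The long canister rests in the cradle: centre within 6 mm across, 7 mm along and 3 mm above the seat point (5 mm below), axis within 0.06 rad of the cradle's; the keeper is shut in its detent (joint below 0.03 rad) and still; canister and keeper are released and at rest (all of step 2 and contact force between the fingers and canister below 0.2 N and contact force between the fingers and keeper below 0.2 N and velocity of joint keeper between -0.05 and 0.05 rad/s and linear speed of canister below 0.02 m/s); the robot touches nothing.
It fails at once if the long canister is dropped: it falls onto the cradle faster than 0.6 m/s out of the fingers (horizontal distance between canister_mid and cradle_seat below 0.08 m and linear speed of canister above 0.6 m/s and contact force between the fingers and canister below 0.2 N).
It fails at once if the short canister is moved by more than 30 mm (distance of short_canister_mid from where it was at the start of the episode above 0.03 m).
It fails at once if the jar is moved by more than 30 mm or tipped (distance of jar from where it was at the start of the episode above 0.03 m or angle between jar's own z axis and vertical above 0.3 rad).
It fails at once if the beaker is moved by more than 30 mm or tipped (distance of beaker from where it was at the start of the episode above 0.03 m or angle between beaker's own z axis and vertical above 0.3 rad).
It also fails if it takes over 67 s, if anything falls off the work surface, if the arm or the gripper's body presses on something with over 40 N, if the wrist force passes 120 N, or if a joint passes its speed limit or range.

## Working session

There is one attempt and no reset: what is moved stays moved. The work goes in short steps, Python scripts to look and compute and a tool call to move; the robot and the scene stay as the last step left them, time stands still between calls to the robot, and variables do not carry over. Pictures are saved under pics/ and viewed, about 8 in all and at most 12, crops included, and the job is handed in when it is done.

Besides the shell and the picture viewer there is one more tool, called after ">>>" by a JSON object that holds its "name" and its "arguments", one argument or row to a line. apply_moves: Moves the arm, as the interface text tells. Its arguments: {"type":"object","properties":{"jaw":{"type":"array","items":{"type":"number"}},"translation":{"type":"array","items":{"type":"array","items":{"type":"number"}}},"angular":{"type":"array","items":{"type":"array","items":{"type":"number"}}}},"required":["jaw","translation","angular"]}

```bash
mkdir -p pics; ls; cat > h.py <<'E'
import numpy as np, cv2
from scipy.spatial.transform import Rotation as R
from workcell import r
def save(s,n): cv2.imwrite(f'pics/{n}.png',s['frame'][:,:,::-1])
def cam(s,st=None):
    f=192/np.tan(np.radians(s['vfov'])/2)
    if 'rvec' in s and s.get('rvec') is not None:
        Rw=R.from_rotvec(np.ravel(s['rvec'])).as_matrix(); t=np.ravel(s['tvec'])
    else:
        T=np.eye(4);T[:3,:3]=R.from_rotvec(st['orientation']).as_matrix();T[:3,3]=st['tcp_pos']
        C=np.linalg.inv(T@np.array(s['T_tool_cam'])); Rw=C[:3,:3];t=C[:3,3]
    return f,s['cx'],s['cy'],Rw,t
def unproj(c,u,v,z):
    f,cx,cy,Rw,t=c; d=Rw.T@np.array([(u-cx)/f,(v-cy)/f,1]); o=-Rw.T@t
    return o+d*(z-o[2])/d[2]
def proj(c,p):
    f,cx,cy,Rw,t=c; q=Rw@np.array(p)+t; return f*q[0]/q[2]+cx,f*q[1]/q[2]+cy
def delta(p,st=None):
    st=st or r.read_state(); return R.from_rotvec(st['orientation']).inv().apply(np.array(p)-st['tcp_pos'])
E
python3 - <<'E'
from h import *
import pickle
st=r.read_state();print(st)
print(R.from_rotvec(st['orientation']).as_matrix().round(3))
D={}
for n in ['scene','side','wrist']:
    s=r.snapshot(n);save(s,n+'0');D[n]=s;print(n,{k:v for k,v in s.items() if k!='frame'})
pickle.dump((st,D),open('d0.pkl','wb'))
E
```

```text
pics
{'t': 0.0, 'qpos': array([ 1.19901031,  0.46839075, -0.01163202,  1.60364048,  0.00600367,
        1.07137502, -0.05629397]), 'qd': array([ 2.25693848e-04, -6.48958703e-04, -1.09248187e-03, -1.14634078e-03,
       -2.09956718e-03, -1.96207977e-05,  2.47466552e-04]), 'joint_torque': array([-8.51615987e-04, -5.32375109e+01,  2.10113567e-02, -2.51297987e+01,
        1.14764232e-02,  7.93133659e-03,  3.67998769e-05]), 'tcp_pos': array([ 0.20965132, -0.61466895,  0.23032254]), 'orientation': array([ 2.04372881,  0.34086715, -2.044564  ]), 'wrist_force': array([-0.7101959 , -0.36200136,  0.32349735]), 'ft_torque': array([-0.01983731, -0.04347079, -0.04045005]), 'gripper_width': 0.08516125702605348}
[[-0.001  0.323 -0.946]
 [ 0.002 -0.946 -0.323]
 [-1.    -0.002  0.   ]]
scene {'vfov': 45.36496628585307, 'cx': 250.64873848259498, 'cy': 182.01796067717908, 'rvec': array([ 2.56060755,  0.60854019, -0.16077896]), 'tvec': array([-0.44668904, -0.15051359,  1.54278907])}
side {'vfov': 51.00556808979373, 'cx': 253.46266050624993, 'cy': 191.23841059045483, 'rvec': array([ 0.80747416, -2.5233488 ,  1.15950192]), 'tvec': array([0.42955218, 0.2754476 , 1.09907282])}
wrist {'vfov': 65.10317240418351, 'cx': 250.27778536987418, 'cy': 193.19010726524027, 'T_tool_cam': array([[ 5.08238699e-04, -3.07184447e-01,  9.51649861e-01,
        -1.42839110e-01],
       [ 9.99999871e-01,  1.77977426e-04, -4.76610942e-04,
         6.30723609e-04],
       [-2.29647245e-05,  9.51649980e-01,  3.07184497e-01,
        -7.80659721e-02],
       [ 0.00000000e+00,  0.00000000e+00,  0.00000000e+00,
         1.00000000e+00]])}
```

View pics/scene0.png

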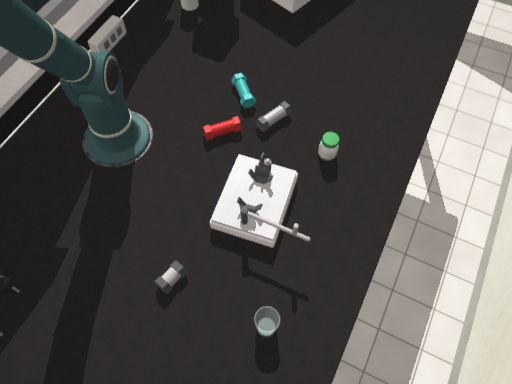

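View pics/side0.png

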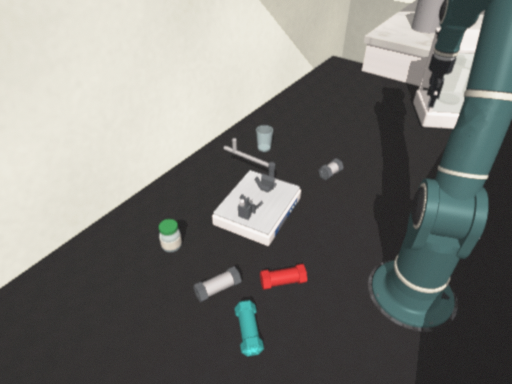

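The scene view shows the long steel canister at (273,116), the short one at (169,277), the shaker at (255,200), the keeper tip at (308,238) and its pin at (296,229). The side view agrees, with the long canister at (217,284) and the keeper open.

```bash
python3 - <<'E'
from h import *
import pickle
st,D=pickle.load(open('d0.pkl','rb'))
a=cam(D['scene']);b=cam(D['side'])
P=lambda c,*x:print(x,unproj(c,*x).round(3))
print('canister');P(a,273,116,.023);P(a,261,124,.023);P(a,287,107,.023);P(b,217,284,.023);P(b,202,292,.023);P(b,236,275,.023)
print('short');P(a,169,277,.023);P(b,332,169,.023)
print('tip');P(a,308,238,.125);P(b,226,149,.125)
print('pin top');P(a,296,226,.175);P(b,234,140,.175)
print('hinge top');P(a,243,207,.136);P(b,272,165,.136)
print('shaker top corners');[P(a,u,v,.058) for u,v in [(240,156),(298,174),(271,243),(212,223)]]
print('jar/beak');P(a,330,140,.085);P(b,169,227,.085);P(a,267,318,.085)
c=cv2.resize(D['scene']['frame'][90:260,195:325],None,fx=4.5,fy=3.5*4.5/4.5,interpolation=cv2.INTER_CUBIC) if 0 else cv2.resize(D['scene']['frame'][95:255,200:320],None,fx=3.75,fy=3.75,interpolation=cv2.INTER_CUBIC)
cv2.imwrite('pics/crop0.png',c[:,:,::-1])
E
```

```text
canister
(273, 116, 0.023) [0.434 0.299 0.023]
(261, 124, 0.023) [0.413 0.25  0.023]
(287, 107, 0.023) [0.461 0.356 0.023]
(217, 284, 0.023) [0.435 0.299 0.023]
(202, 292, 0.023) [0.452 0.342 0.023]
(236, 275, 0.023) [0.412 0.245 0.023]
short
(169, 277, 0.023) [ 0.417 -0.34   0.023]
(332, 169, 0.023) [ 0.416 -0.342  0.023]
tip
(308, 238, 0.125) [ 0.723 -0.103  0.125]
(226, 149, 0.125) [ 0.717 -0.102  0.125]
pin top
(296, 226, 0.175) [ 0.686 -0.107  0.175]
(234, 140, 0.175) [ 0.681 -0.104  0.175]
hinge top
(243, 207, 0.136) [ 0.529 -0.103  0.136]
(272, 165, 0.136) [ 0.529 -0.106  0.136]
shaker top corners
(240, 156, 0.058) [0.42  0.085 0.058]
(298, 174, 0.058) [0.608 0.107 0.058]
(271, 243, 0.058) [ 0.632 -0.134  0.058]
(212, 223, 0.058) [ 0.453 -0.155  0.058]
jar/beak
(330, 140, 0.085) [0.652 0.249 0.085]
(169, 227, 0.085) [0.643 0.259 0.085]
(267, 318, 0.085) [ 0.714 -0.333  0.085]
```

View pics/crop0.png

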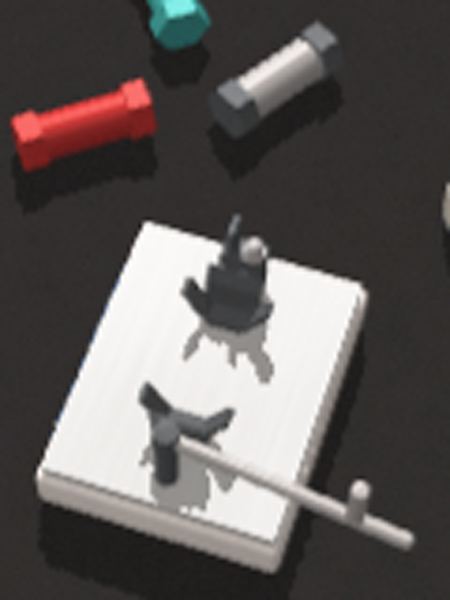

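>>> {"name": "apply_moves", "arguments": {
  "jaw": [0.06,0.06,0.06,0.06,0.06,0.06,0.06,0.06,0.06,0.06,0.06,0.06],
  "translation": [
    [-0.005,-0.025,-0.029],
    [-0.01,-0.05,-0.058],
    [-0.015,-0.075,-0.087],
    [-0.02,-0.1,-0.116],
    [-0.025,-0.125,-0.145],
    [-0.03,-0.15,-0.174],
    [-0.035,-0.175,-0.203],
    [-0.04,-0.2,-0.232],
    [-0.045,-0.225,-0.261],
    [-0.05,-0.25,-0.29],
    [-0.055,-0.275,-0.319],
    [-0.06,-0.3,-0.348]
  ],
  "angular": [
    [-6.5,0,0],
    [-13,0,0],
    [-19.5,0,0],
    [-26,0,0],
    [-32.5,0,0],
    [-39,0,0],
    [-45.5,0,0],
    [-52,0,0],
    [-58.5,0,0],
    [-65,0,0],
    [-71.5,0,0],
    [-77.5,0,0]
  ]
}}

```text
t: 1.15
tcp_pos: [0.4428, -0.2172, 0.2916]
orientation: [1.123, 1.261, -1.124]
wrist_force: [1.3, -0.4, 0.5]
gripper_width: 0.0599
```

```bash
python3 - <<'E'
from h import *
print(delta([.55,-.04,.30]),r.read_state()['tcp_pos'],r.read_state()['qpos'])
print(R.from_rotvec(r.read_state()['orientation']).as_matrix().round(3))
E
```

```text
[-0.00847693  0.12698299 -0.16360289] [ 0.44277821 -0.21718763  0.29160503] [ 0.8163013   0.17764463 -0.47811558  1.88277287  0.0917536   1.10224155
  0.41896659]
[[ 0.     0.993  0.116]
 [-0.     0.116 -0.993]
 [-1.    -0.     0.   ]]
```

>>> {"name": "apply_moves", "arguments": {
  "jaw": [0.06,0.06,0.06,0.06,0.06,0.06,0.06,0.06],
  "translation": [
    [-0.002,0.02,-0.027],
    [-0.004,0.04,-0.054],
    [-0.006,0.06,-0.081],
    [-0.008,0.08,-0.108],
    [-0.008,0.1,-0.135],
    [-0.008,0.127,-0.164],
    [-0.008,0.127,-0.164],
    [-0.008,0.127,-0.164]
  ],
  "angular": [
    [0,0,0],
    [0,0,0],
    [0,0,0],
    [0,0,0],
    [0,0,0],
    [0,0,0],
    [0,0,0],
    [0,0,0]
  ]
}}

```text
t: 1.82
tcp_pos: [0.551, -0.0392, 0.2988]
orientation: [1.124, 1.263, -1.123]
wrist_force: [-0.4, -0.3, 0.1]
gripper_width: 0.0601
```

```bash
python3 - <<'E'
from h import *
import pickle
st=r.read_state();s=r.snapshot('wrist');pickle.dump((st,s),open('w1.pkl','wb'))
print(st['tcp_pos'],st['qd'].round(3))
cv2.imwrite('pics/w1.png',cv2.resize(s['frame'],(768,576),interpolation=cv2.INTER_CUBIC)[:,:,::-1])
E
```

```text
[ 0.55096813 -0.03921125  0.29880776] [ 0.046 -0.019  0.044  0.024  0.009  0.008  0.008]
```

View pics/w1.png

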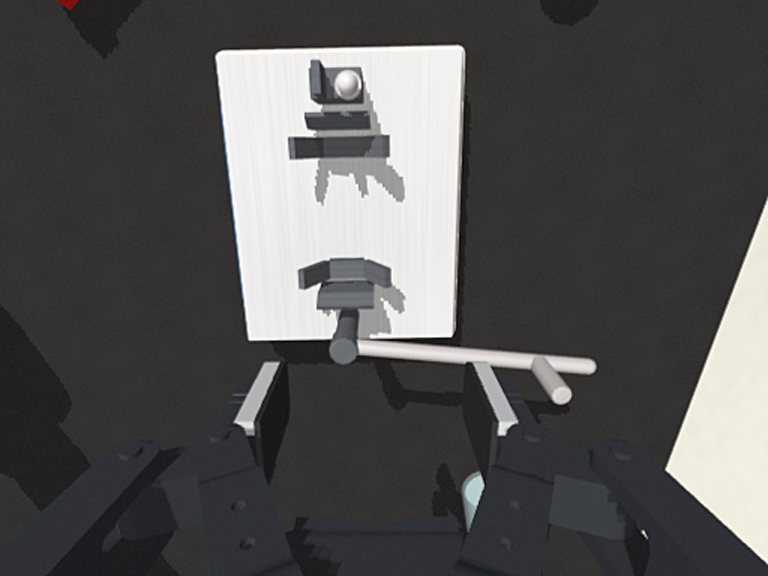

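The wrist view, in 768 px coordinates, shows the hub top at (343,348), the plunger at (347,83), the saddles at y≈148 and y≈272, the pin top at (562,396) and the bar tip at (592,367).

```bash
python3 - <<'E'
from h import *
import pickle
st,s=pickle.load(open('w1.pkl','rb'));c=cam(s,st)
P=lambda n,u,v,z:(lambda p:(print(n,p.round(4)),p)[1])(unproj(c,u/1.5,v/1.5,z))
h=P('hub',343,347,.136);k=P('plunger',347,84,.118)
cs=[P('corner',u,v,.058) for u,v in [(219,54),(463,47),(455,334),(250,340)]]
for n,u,v in [('far L',290,138),('far R',389,137),('near L',300,270),('near R',389,267)]:P(n,u,v,.091)
t=P('tip',593,366,.125);p=P('pin',562,396,.175)
print('yaws',[np.arctan2(*(-(a-b)[:2]*[1,-1])) for a,b in [(cs[0],cs[3]),(cs[1],cs[2]),(k,h)]],[np.arctan2(*(a-b)[[1,0]]) for a,b in [(cs[1],cs[0]),(cs[2],cs[3])]])
m=np.mean(cs,0);print('centre',m,'pin r',np.hypot(*(p-h)[:2]),'tip r',np.hypot(*(t-h)[:2]))
for y in (.1,.105,.11,.115,.12): print(y,h[:2]+.095*np.array([-np.sin(y),np.cos(y)]))
E
```

```text
hub [ 0.534  -0.1065  0.136 ]
plunger [0.5184 0.0738 0.118 ]
corner [0.4149 0.09   0.058 ]
corner [0.5995 0.1163 0.058 ]
corner [ 0.6334 -0.1184  0.058 ]
corner [ 0.4458 -0.1463  0.058 ]
far L [0.4783 0.0356 0.091 ]
far R [0.5507 0.0447 0.091 ]
near L [ 0.4921 -0.0642  0.091 ]
near R [ 0.563  -0.0535  0.091 ]
tip [ 0.7288 -0.1054  0.125 ]
pin [ 0.6844 -0.107   0.175 ]
yaws [np.float64(0.1301164991655226), np.float64(0.1438229900626), np.float64(0.0859193055128182)] [np.float64(0.14131162086776058), np.float64(0.1474200099768726)]
centre [ 0.52339807 -0.01459073  0.058     ] pin r 0.15045427703247322 tip r 0.19486495294465542
0.1 [ 0.52447541 -0.01199685]
0.105 [ 0.5240029  -0.01204545]
0.11 [ 0.52353064 -0.01209641]
0.115 [ 0.52305865 -0.01214974]
0.12 [ 0.52258692 -0.01220542]
```

>>> {"name": "apply_moves", "arguments": {
  "jaw": [0.07,0.07,0.07,0.07,0.07,0.07,0.07,0.07,0.07,0.07,0.07,0.07],
  "translation": [
    [0.007,-0.007,-0.032],
    [0.014,-0.014,-0.064],
    [0.021,-0.021,-0.096],
    [0.028,-0.028,-0.128],
    [0.035,-0.035,-0.16],
    [0.042,-0.042,-0.192],
    [0.05,-0.05,-0.224],
    [0.06,-0.06,-0.256],
    [0.07,-0.07,-0.288],
    [0.08,-0.077,-0.32],
    [0.08,-0.077,-0.349],
    [0.08,-0.077,-0.349]
  ],
  "angular": [
    [3,0,0],
    [6,0,0],
    [9,0,0],
    [12,0,0],
    [15,0,0],
    [18,0,0],
    [21,0,0],
    [24,0,0],
    [27,0,0],
    [29,0,0],
    [29,0,0],
    [29,0,0]
  ]
}}

```text
t: 2.87
tcp_pos: [0.4335, 0.3008, 0.2192]
orientation: [1.492, 1.002, -1.49]
wrist_force: [0.2, -0.1, 0.3]
gripper_width: 0.07
```

```bash
python3 - <<'E'
from h import *
import pickle
st=r.read_state();s=r.snapshot('wrist');pickle.dump((st,s),open('w2.pkl','wb'))
print(st['tcp_pos'],st['qd'].round(3),st['qpos'].round(2));print(R.from_rotvec(st['orientation']).as_matrix().round(3))
cv2.imwrite('pics/w2.png',cv2.resize(s['frame'],(768,576),interpolation=cv2.INTER_CUBIC)[:,:,::-1])
E
```

```text
[0.43346978 0.30076534 0.21923306] [ 0.061 -0.031  0.045  0.019  0.006  0.02   0.084] [-0.13  0.36 -0.65  1.88  0.25  0.99 -1.28]
[[-0.001  0.925 -0.38 ]
 [ 0.003 -0.38  -0.925]
 [-1.    -0.002 -0.002]]
```

View pics/w2.png

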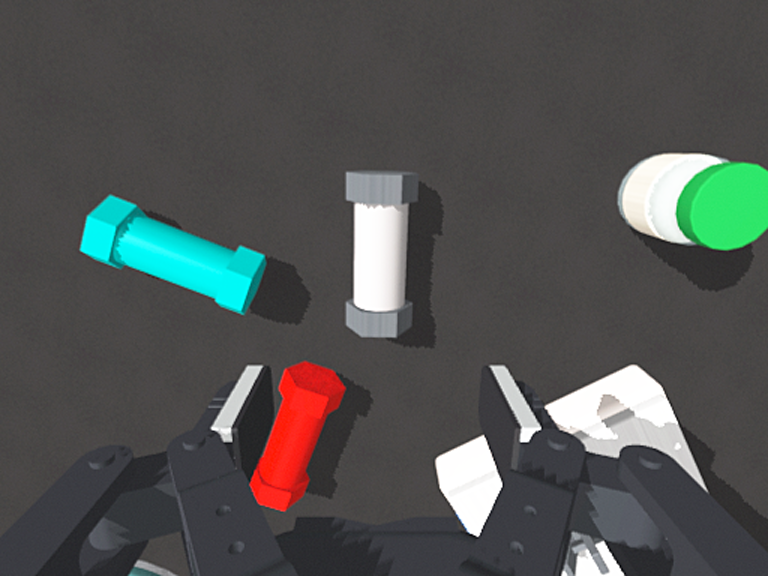

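The long canister stands at (381,255): its far end edge is at y≈172, its near end bottom edge at y≈335 and its barrel spans y≈205–302. The red and turquoise look-alikes are clear of it.

```bash
python3 - <<'E'
from h import *
import pickle
st,s=pickle.load(open('w2.pkl','rb'));c=cam(s,st)
P=lambda u,v,z:unproj(c,u/1.5,v/1.5,z)
a=P(381.5,172,.046);b=P(379,336,.0);d=P(379.5,205,.04);e=P(379.5,305,.04)
m=(a+b)/2;v=(a-b)[:2];print('ends',a,b,np.hypot(*v),'mid',m,'angle from y',np.arctan2(v[0],v[1]))
# fit check: project model outline
th=np.arctan2(v[0],v[1]);ax=np.array([np.sin(th),np.cos(th),0]);px=np.array([np.cos(th),-np.sin(th),0])
m[2]=.023
L=lambda s_,w,z:tuple((np.array(proj(c,m+ax*s_+px*w+[0,0,z]))*1.5).round(0))
for nm,p in [('farL',L(.06,-.0265,0)),('farR',L(.06,.0265,0)),('nearL',L(-.06,-.0265,0)),('nearR',L(-.06,.0265,0)),('ftop',L(.06,0,.023)),('nbot',L(-.06,0,-.023)),('barrel far L',L(.04,-.02,0)),('barrel near R',L(-.04,.02,0))]:print(nm,p)
print('tool delta to (mid, z=.06)',delta([m[0],m[1],.06],st),'tooly ang',np.arctan2(-.38,.925))
E
```

```text
ends [0.45978866 0.35517974 0.046     ] [0.40516527 0.22517531 0.        ] 0.14101371243454108 mid [0.43247696 0.29017752 0.023     ] angle from y 0.39776874734903267
farL (np.float64(345.0), np.float64(185.0))
farR (np.float64(417.0), np.float64(185.0))
nearL (np.float64(347.0), np.float64(335.0))
nearR (np.float64(412.0), np.float64(336.0))
ftop (np.float64(381.0), np.float64(188.0))
nbot (np.float64(379.0), np.float64(325.0))
barrel far L (np.float64(354.0), np.float64(212.0))
barrel near R (np.float64(404.0), np.float64(313.0))
tool delta to (mid, z=.06) [0.15920301 0.00339338 0.01054235] tooly ang -0.38979116136580316
```

```bash
python3 - <<'E'
from h import *
import pickle
st,s=pickle.load(open('w2.pkl','rb'));c=cam(s,st)
P=lambda u,v,z:unproj(c,u/1.5,v/1.5,z)
a=P(381.5,171,.0);b=P(379,336,.046)
m=(a+b)/2;v=(a-b)[:2];print(np.hypot(*v),m)
th=np.arctan2(v[0],v[1]);print(th);ax=np.array([np.sin(th),np.cos(th),0]);px=np.array([np.cos(th),-np.sin(th),0])
m[2]=.023
L=lambda s_,w,z:tuple((np.array(proj(c,m+ax*s_+px*w+[0,0,z]))*1.5).round(0))
for nm,p in [('farL',L(.06,-.0265,0)),('farR',L(.06,.0265,0)),('nearL',L(-.06,-.0265,0)),('nearR',L(-.06,.0265,0)),('nearTop',L(-.06,0.0133,.023)),('barrel far L',L(.04,-.02,0)),('barrel near R',L(-.04,.02,0))]:print(nm,p)
print(delta([m[0],m[1],.06],st),delta([m[0],m[1],.004],st),np.degrees(th-.3898))
E
```

```text
0.11918767238494403 [0.43605708 0.29862119 0.023     ]
0.406186355927324
farL (np.float64(345.0), np.float64(172.0))
farR (np.float64(418.0), np.float64(173.0))
nearL (np.float64(346.0), np.float64(325.0))
nearR (np.float64(412.0), np.float64(326.0))
nearTop (np.float64(396.0), np.float64(337.0))
barrel far L (np.float64(354.0), np.float64(199.0))
barrel near R (np.float64(404.0), np.float64(302.0))
[0.15922427 0.00349382 0.00137163] [0.21522403 0.00359425 0.00150259] 0.9388690362348464
```

>>> {"name": "apply_moves", "arguments": {
  "jaw": [0.07,0.07,0.07,0.07,0.07,0.07,0.07,0.07,0.07,0.07,0.07,0.07],
  "translation": [
    [0.03,0.0035,0.0015],
    [0.06,0.0035,0.0015],
    [0.09,0.0035,0.0015],
    [0.12,0.0035,0.0015],
    [0.145,0.0035,0.0015],
    [0.165,0.0035,0.0015],
    [0.18,0.0035,0.0015],
    [0.193,0.0035,0.0015],
    [0.203,0.0035,0.0015],
    [0.21,0.0035,0.0015],
    [0.214,0.0035,0.0015],
    [0.214,0.0035,0.0015]
  ],
  "angular": [
    [0.9,0,0],
    [0.9,0,0],
    [0.9,0,0],
    [0.9,0,0],
    [0.9,0,0],
    [0.9,0,0],
    [0.9,0,0],
    [0.9,0,0],
    [0.9,0,0],
    [0.9,0,0],
    [0.9,0,0],
    [0.9,0,0]
  ]
}}

```text
t: 3.92
tcp_pos: [0.4382, 0.2933, 0.0049]
orientation: [1.505, 0.985, -1.506]
wrist_force: [0.8, -0.6, -0.1]
gripper_width: 0.0702
```

>>> {"name": "apply_moves", "arguments": {
  "jaw": [0.06,0.05,0.04,0.03,0.025,0.025,0.025,0.025],
  "translation": [
    [0,0,0],
    [0,0,0],
    [0,0,0],
    [0,0,0],
    [0,0,0],
    [0,0,0],
    [0,0,0],
    [0,0,0]
  ],
  "angular": [
    [0,0,0],
    [0,0,0],
    [0,0,0],
    [0,0,0],
    [0,0,0],
    [0,0,0],
    [0,0,0],
    [0,0,0]
  ]
}}

```text
t: 4.58
tcp_pos: [0.4377, 0.2946, 0.0063]
orientation: [1.506, 0.987, -1.504]
wrist_force: [-3.4, 0.5, 5.8]
gripper_width: 0.0384
```

>>> {"name": "apply_moves", "arguments": {
  "jaw": [0.025,0.025,0.025,0.025,0.025,0.025,0.025,0.025,0.025,0.025,0.025,0.025],
  "translation": [
    [-0.01,0,0],
    [-0.03,0,0],
    [-0.055,0,0],
    [-0.08,0,0],
    [-0.105,0,0],
    [-0.13,0,0],
    [-0.15,0,0],
    [-0.165,0,0],
    [-0.178,0,0],
    [-0.18,0,0],
    [-0.18,0,0],
    [-0.18,0,0]
  ],
  "angular": [
    [0,0,0],
    [0,0,0],
    [0,0,0],
    [0,0,0],
    [0,0,0],
    [0,0,0],
    [0,0,0],
    [0,0,0],
    [0,0,0],
    [0,0,0],
    [0,0,0],
    [0,0,0]
  ]
}}

```text
t: 5.58
tcp_pos: [0.4377, 0.293, 0.1846]
orientation: [1.504, 0.985, -1.507]
wrist_force: [-0.8, 1.1, -4.5]
gripper_width: 0.0384
```

>>> {"name": "apply_moves", "arguments": {
  "jaw": [0.025,0.025,0.025,0.025,0.025,0.025,0.025,0.025,0.025,0.025,0.025,0.025],
  "translation": [
    [0,0.01,0.012],
    [0,0.03,0.037],
    [0,0.05,0.063],
    [0,0.07,0.088],
    [0,0.09,0.113],
    [0,0.11,0.138],
    [0,0.13,0.164],
    [0,0.15,0.189],
    [0,0.17,0.214],
    [0,0.185,0.233],
    [0,0.198,0.249],
    [0,0.198,0.249]
  ],
  "angular": [
    [-2,0,0],
    [-5,0,0],
    [-8,0,0],
    [-11,0,0],
    [-14,0,0],
    [-17,0,0],
    [-20,0,0],
    [-23,0,0],
    [-26,0,0],
    [-29,0,0],
    [-31.2,0,0],
    [-31.2,0,0]
  ]
}}

```text
t: 6.58
tcp_pos: [0.5202, -0.0196, 0.1835]
orientation: [1.112, 1.267, -1.118]
wrist_force: [0.1, 0.0, -4.6]
gripper_width: 0.0384
```

>>> {"name": "apply_moves", "arguments": {
  "jaw": [0.025,0.025,0.025,0.025],
  "translation": [
    [0,0,0],
    [0,0,0],
    [0,0,0],
    [0,0,0]
  ],
  "angular": [
    [0,0,0],
    [0,0,0],
    [0,0,0],
    [0,0,0]
  ]
}}

```text
t: 6.92
tcp_pos: [0.5196, -0.0123, 0.185]
orientation: [1.109, 1.271, -1.109]
wrist_force: [0.6, 0.2, -5.2]
gripper_width: 0.0382
```

```bash
python3 - <<'E'
from h import *
import pickle
st=r.read_state();s=r.snapshot('wrist');pickle.dump((st,s),open('w3.pkl','wb'))
print(st['tcp_pos'],st['qd'].round(3),st['wrist_force']);M=R.from_rotvec(st['orientation']).as_matrix();print(M.round(4),np.arctan2(M[1,1],M[0,1]))
cv2.imwrite('pics/w3.png',cv2.resize(s['frame'],(768,576),interpolation=cv2.INTER_CUBIC)[:,:,::-1])
E
```

```text
[ 0.51962978 -0.01232684  0.18502398] [-0.001 -0.002  0.002 -0.003  0.002  0.001  0.002] [ 0.63543826  0.24687388 -5.20619145]
[[-6.000e-04  9.908e-01  1.350e-01]
 [ 3.000e-04  1.350e-01 -9.908e-01]
 [-1.000e+00 -6.000e-04 -4.000e-04]] 0.1353836999288808
```

View pics/w3.png

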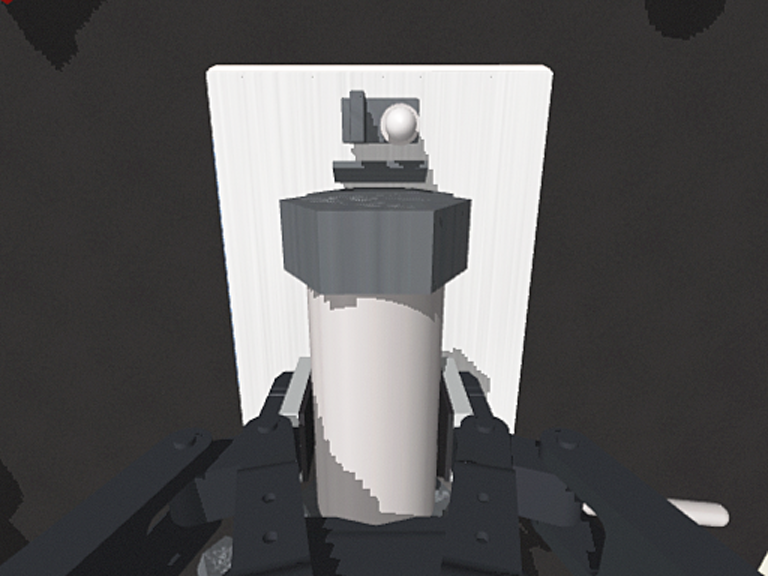

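```bash
python3 - <<'E'
from h import *
import pickle
st,s=pickle.load(open('w3.pkl','rb'));c=cam(s,st)
P=lambda u,v,z:unproj(c,u/1.5,v/1.5,z)
cz=st['tcp_pos'][2]+.0167
M=R.from_rotvec(st['orientation']).as_matrix()
t=lambda p:(M.T@(p-st['tcp_pos'])).round(4)
print('cap end top',t(P(376,208,cz+.023)),'mid corners',t(P(280,200,cz)),t(P(470,200,cz)),'inner edge',t(P(376,293,cz+.023)))
print('barrel edges',t(P(310,300,cz)),t(P(443,300,cz)),t(P(318,500,cz)),t(P(437,500,cz)))
a,b=P(208,68,.058),P(552,68,.058);print('shaker far corners',a,b,np.arctan2((b-a)[1],(b-a)[0]))
a,b=P(241,420,.058),P(517,430,.058);print('edges',a,b);a2,b2=P(210,85,.058),P(551,85,.058)
print('side yaw',np.arctan2(-(a2-a)[0],(a2-a)[1]),np.arctan2(-(b2-b)[0],(b2-b)[1]))
print('stop flare top',P(333,163,.104),P(427,163,.104),'plunger',P(400,121,.12))
E
```

```text
cap end top [-0.0397 -0.0005 -0.0643] mid corners [-0.0167 -0.027  -0.0634] [-0.0167  0.0255 -0.0634] inner edge [-0.0397 -0.0005 -0.044 ]
barrel edges [-0.0167 -0.02   -0.0342] [-0.0167  0.0194 -0.0342] [-0.0167 -0.0205  0.039 ] [-0.0167  0.0207  0.039 ]
shaker far corners [0.41314409 0.09173807 0.058     ] [0.59807333 0.11692838 0.058     ] 0.13538273699889683
edges [ 0.44071822 -0.12778751  0.058     ] [ 0.63208294 -0.10986052  0.058     ]
side yaw 0.12390660974850037 0.14725478966894393
stop flare top [0.48953188 0.05378444 0.104     ] [0.53406033 0.05985125 0.104     ] plunger [0.51770982 0.07587709 0.12      ]
```

```bash
python3 - <<'E'
from h import *
import pickle
st,s=pickle.load(open('w1.pkl','rb'));c=cam(s,st)
P=lambda u,v,z:unproj(c,u/1.5,v/1.5,z)
f=[P(337,v,.104) for v in (112,128)];n=[P(345,v,.104) for v in (283,308)]
print(f,n,'mid outer',(f[0]+n[1])/2)
seat=np.array([.521,-.0124,.091]);y=np.array([-.1366,.9906,0]);x=np.array([.9906,.1366,0]);z=np.array([0,0,1])
im=cv2.resize(s['frame'],(768,576))[:,:,::-1].copy()
for sg in (1,-1):
  for yy in (.042,.058):
    q=[(np.array(proj(c,seat+x*a+y*sg*yy))*1.5).astype(int) for a in (-.034,.034)]
    print('saddle',sg,yy,q)
  print('stop inner @.091',(np.array(proj(c,seat+y*sg*.063))*1.5).round())
E
```

```text
[array([0.51222528, 0.05670096, 0.104     ]), array([0.51316644, 0.04622174, 0.104     ])] [array([ 0.52960659, -0.06687058,  0.104     ]), array([ 0.5315814 , -0.08759761,  0.104     ])] mid outer [ 0.52190334 -0.01544832  0.104     ]
saddle 1 0.042 [array([293, 154]), array([384, 152])]
saddle 1 0.058 [array([291, 131]), array([384, 129])]
stop inner @.091 [338. 123.]
saddle -1 0.042 [array([301, 263]), array([386, 261])]
saddle -1 0.058 [array([303, 282]), array([386, 280])]
stop inner @.091 [345. 288.]
```

>>> {"name": "apply_moves", "arguments": {
  "jaw": [0.025,0.025,0.025,0.025,0.025,0.025,0.025,0.025,0.025,0.025],
  "translation": [
    [0,0.0018,0.004],
    [0,0.0018,0.0072],
    [0.01,0.0018,0.0072],
    [0.025,0.0018,0.0072],
    [0.04,0.0018,0.0072],
    [0.055,0.0018,0.0072],
    [0.068,0.0018,0.0072],
    [0.08,0.0018,0.0072],
    [0.085,0.0018,0.0072],
    [0.085,0.0018,0.0072]
  ],
  "angular": [
    [0,0,0],
    [0,0,0],
    [0,0,0],
    [0,0,0],
    [0,0,0],
    [0,0,0],
    [0,0,0],
    [0,0,0],
    [0,0,0],
    [0,0,0]
  ]
}}

```text
t: 7.8
tcp_pos: [0.5219, -0.0205, 0.0988]
orientation: [1.11, 1.272, -1.112]
wrist_force: [0.1, -0.2, -3.8]
gripper_width: 0.0381
```

>>> {"name": "apply_moves", "arguments": {
  "jaw": [0.025,0.025,0.025,0.025,0.025,0.025],
  "translation": [
    [0.003,0,0],
    [0.006,0,0],
    [0.009,0,0],
    [0.012,0,0],
    [0.015,0,0],
    [0.015,0,0]
  ],
  "angular": [
    [0,0,0],
    [0,0,0],
    [0,0,0],
    [0,0,0],
    [0,0,0],
    [0,0,0]
  ]
}}

```text
t: 8.3
tcp_pos: [0.5225, -0.0207, 0.0848]
orientation: [1.11, 1.27, -1.111]
wrist_force: [0.1, -0.2, -3.8]
gripper_width: 0.0386
```

>>> {"name": "apply_moves", "arguments": {
  "jaw": [0.025,0.025,0.025,0.025,0.025],
  "translation": [
    [0.002,0,-0.001],
    [0.004,0,-0.001],
    [0.006,0,-0.001],
    [0.007,0,-0.001],
    [0.007,0,-0.001]
  ],
  "angular": [
    [0,0,0],
    [0,0,0],
    [0,0,0],
    [0,0,0],
    [0,0,0]
  ]
}}

```text
t: 8.72
tcp_pos: [0.5225, -0.0196, 0.078]
orientation: [1.11, 1.27, -1.111]
wrist_force: [0.2, -0.1, -4.9]
gripper_width: 0.038
```

>>> {"name": "apply_moves", "arguments": {
  "jaw": [0.025,0.025,0.025,0.025],
  "translation": [
    [0.001,0,0],
    [0.002,0,0],
    [0.003,0,0],
    [0.003,0,0]
  ],
  "angular": [
    [0,0,0],
    [0,0,0],
    [0,0,0],
    [0,0,0]
  ]
}}

```text
t: 9.05
tcp_pos: [0.5225, -0.0196, 0.0751]
orientation: [1.11, 1.269, -1.111]
wrist_force: [0.3, -0.2, -5.1]
gripper_width: 0.0385
```

>>> {"name": "apply_moves", "arguments": {
  "jaw": [0.025,0.025,0.025],
  "translation": [
    [0.001,0,0],
    [0.0015,0,0],
    [0.0015,0,0]
  ],
  "angular": [
    [0,0,0],
    [0,0,0],
    [0,0,0]
  ]
}}

```text
t: 9.3
tcp_pos: [0.5228, -0.0196, 0.0743]
orientation: [1.11, 1.269, -1.111]
wrist_force: [-1.9, -1.4, 3.4]
gripper_width: 0.0384
```

>>> {"name": "apply_moves", "arguments": {
  "jaw": [0.025,0.025,0.025],
  "translation": [
    [0.001,0,0],
    [0.001,0,0],
    [0.001,0,0]
  ],
  "angular": [
    [0,0,0],
    [0,0,0],
    [0,0,0]
  ]
}}

```text
t: 9.55
tcp_pos: [0.5228, -0.0196, 0.0742]
orientation: [1.11, 1.268, -1.111]
wrist_force: [-5.6, -0.5, 12.9]
gripper_width: 0.0381
```

>>> {"name": "apply_moves", "arguments": {
  "jaw": [0.025,0.036,0.04,0.045,0.05,0.06,0.07,0.07,0.07],
  "translation": [
    [-0.001,0,0],
    [-0.001,0,0],
    [-0.001,0,0],
    [-0.001,0,0],
    [-0.001,0,0],
    [-0.001,0,0],
    [-0.001,0,0],
    [-0.001,0,0],
    [-0.001,0,0]
  ],
  "angular": [
    [0,0,0],
    [0,0,0],
    [0,0,0],
    [0,0,0],
    [0,0,0],
    [0,0,0],
    [0,0,0],
    [0,0,0],
    [0,0,0]
  ]
}}

```text
t: 10.3
tcp_pos: [0.5227, -0.0196, 0.0737]
orientation: [1.111, 1.269, -1.11]
wrist_force: [-0.1, -0.4, 0.6]
gripper_width: 0.0698
```

>>> {"name": "apply_moves", "arguments": {
  "jaw": [0.07,0.07,0.07,0.07,0.07,0.07,0.07,0.07,0.07,0.07,0.07,0.07],
  "translation": [
    [-0.005,0,0],
    [-0.015,0,0],
    [-0.03,0,0],
    [-0.05,0,0],
    [-0.075,0,0],
    [-0.1,0,0],
    [-0.125,0,0],
    [-0.15,0,0],
    [-0.175,0,0],
    [-0.18,0,0],
    [-0.18,0,0],
    [-0.18,0,0]
  ],
  "angular": [
    [0,0,0],
    [0,0,0],
    [0,0,0],
    [0,0,0],
    [0,0,0],
    [0,0,0],
    [0,0,0],
    [0,0,0],
    [0,0,0],
    [0,0,0],
    [0,0,0],
    [0,0,0]
  ]
}}

```text
t: 11.3
tcp_pos: [0.5223, -0.0197, 0.2538]
orientation: [1.11, 1.269, -1.111]
wrist_force: [0.2, -0.3, -0.5]
gripper_width: 0.0701
```

```bash
python3 - <<'E'
from h import *
import pickle
st=r.read_state();s=r.snapshot('wrist');pickle.dump((st,s),open('w4.pkl','wb'))
print(st['tcp_pos'],st['qd'].round(3),st['qpos'].round(2))
cv2.imwrite('pics/w4.png',cv2.resize(s['frame'],(768,576),interpolation=cv2.INTER_CUBIC)[:,:,::-1])
E
```

```text
[ 0.52226875 -0.01970269  0.25375664] [-0.007  0.028  0.009  0.02   0.002 -0.002 -0.001] [ 0.55  0.31 -0.69  1.85  0.23  1.05 -0.1 ]
```

View pics/w4.png

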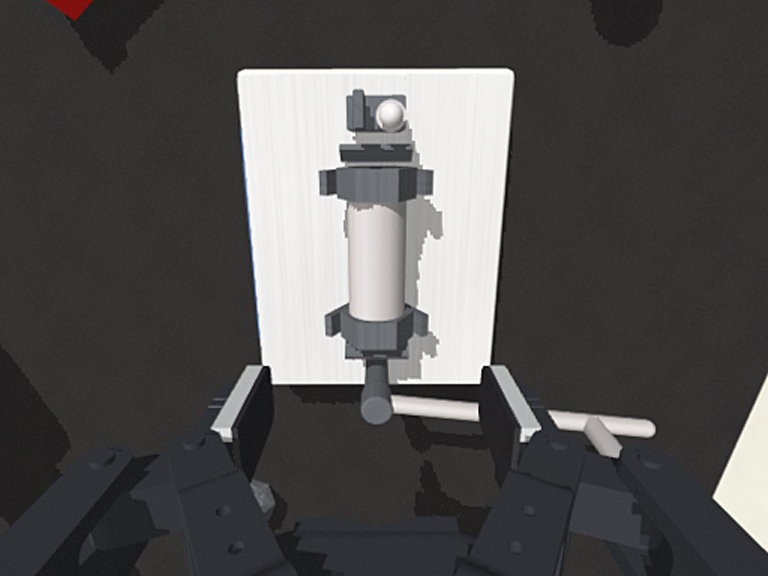

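The canister lies level in both saddles between the end stops. The hub is at (376,407) and the open bar's tip is at (650,428).

```bash
python3 - <<'E'
from h import *
import pickle
st,s=pickle.load(open('w4.pkl','rb'));c=cam(s,st)
P=lambda u,v,z:unproj(c,u/1.5,v/1.5,z)
h=P(376,408,.136);t=P(650,428,.128);print('hub',h,'tip',t,np.degrees(np.arctan2(*(t-h)[[1,0]])),np.hypot(*(t-h)[:2]))
a,b=P(377,205,.111),P(377,320,.111);print('barrel ends',a,b,(a+b)/2,np.hypot(*(a-b)[:2]),np.arctan2(-(a-b)[0],(a-b)[1]))
a,b=P(355,60,.058),P(0,0,0)
print('bar mid edges',P(430,398,.125),P(430,416,.125))
M=R.from_rotvec(st['orientation']).as_matrix();print(np.degrees(np.arctan2(M[1,1],M[0,1])))
print(delta([.69,-.107,.23],st))
E
```

```text
hub [ 0.53383394 -0.1073899   0.136     ] tip [ 0.72526586 -0.10304735  0.128     ] 1.2995092790427794 0.19148117074559584
barrel ends [0.51716356 0.0217158  0.111     ] [ 0.5275292  -0.05505259  0.111     ] [ 0.52234638 -0.0166684   0.111     ] 0.0774650346352529 0.13421311985087814
bar mid edges [ 0.57044368 -0.10164782  0.125     ] [ 0.57286301 -0.11571378  0.125     ]
7.626745489811574
[0.02380365 0.15466296 0.10877374]
```

>>> {"name": "apply_moves", "arguments": {
  "jaw": [0.05,0.05,0.05,0.05,0.05,0.05,0.05,0.05,0.05,0.05,0.05,0.05],
  "translation": [
    [0,0.012,0.009],
    [0,0.025,0.018],
    [0,0.037,0.027],
    [0,0.05,0.036],
    [0,0.062,0.045],
    [0,0.075,0.054],
    [0,0.087,0.063],
    [0,0.1,0.072],
    [0,0.112,0.081],
    [0,0.125,0.09],
    [0,0.137,0.099],
    [0,0.149,0.107]
  ],
  "angular": [
    [7,0,0],
    [14,0,0],
    [21,0,0],
    [28,0,0],
    [35,0,0],
    [42,0,0],
    [49,0,0],
    [56,0,0],
    [63,0,0],
    [70,0,0],
    [77,0,0],
    [84,0,0]
  ]
}}

```text
t: 12.35
tcp_pos: [0.6843, -0.1062, 0.2512]
orientation: [2.095, 0.245, -2.103]
wrist_force: [-0.1, -0.4, 0.0]
gripper_width: 0.0503
```

>>> {"name": "apply_moves", "arguments": {
  "jaw": [0.05,0.05,0.05,0.05,0.05,0.05],
  "translation": [
    [0.01,0,0],
    [0.02,0,0],
    [0.03,0,0],
    [0.039,0,0],
    [0.039,0,0],
    [0.039,0,0]
  ],
  "angular": [
    [6.5,0,0],
    [12.6,0,0],
    [12.6,0,0],
    [12.6,0,0],
    [12.6,0,0],
    [12.6,0,0]
  ]
}}

```text
t: 12.85
tcp_pos: [0.6839, -0.1056, 0.2135]
orientation: [2.209, 0.023, -2.214]
wrist_force: [-0.7, -1.1, 0.3]
gripper_width: 0.0498
```

```bash
python3 - <<'E'
from h import *
import pickle
st=r.read_state();s=r.snapshot('wrist');pickle.dump((st,s),open('w5.pkl','wb'))
print(st['tcp_pos'],st['qd'].round(3),st['qpos'].round(2))
M=R.from_rotvec(st['orientation']).as_matrix();print(M.round(3),np.degrees(np.arctan2(M[1,1],M[0,1])))
print('pin top px',np.array(proj(cam(s,st),[.684,-.106,.175]))*1.5)
cv2.imwrite('pics/w5.png',cv2.resize(s['frame'],(768,576),interpolation=cv2.INTER_CUBIC)[:,:,::-1])
E
```

```text
[ 0.68394284 -0.10564299  0.21351061] [ 0.002 -0.021 -0.005 -0.023 -0.002  0.004 -0.007] [ 0.28  0.58 -0.26  1.49  0.16  1.1  -1.56]
[[-0.002  0.02  -1.   ]
 [ 0.    -1.    -0.02 ]
 [-1.    -0.     0.002]] -88.85040742899443
pin top px [374.60416927 332.56282243]
```

View pics/w5.png

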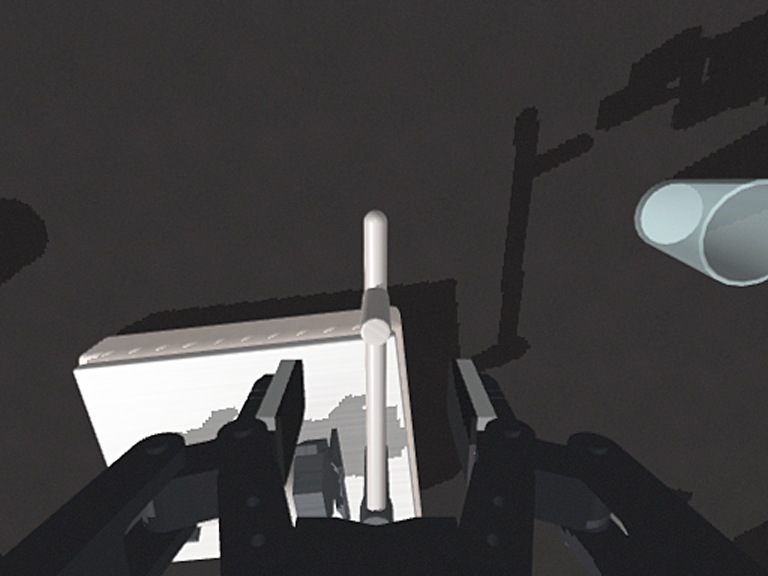

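The pin top is at (375,331), against a predicted (374.6,332.6), and it is centred between the fingers.

>>> {"name": "apply_moves", "arguments": {
  "jaw": [0.05,0.05,0.05,0.05,0.05,0.05,0.04,0.03,0.02,0.018,0.018,0.018],
  "translation": [
    [0.015,0,0],
    [0.03,0,0],
    [0.045,0,0],
    [0.06,0,0],
    [0.069,0,0],
    [0.069,0,0],
    [0.069,0,0],
    [0.069,0,0],
    [0.069,0,0],
    [0.069,0,0],
    [0.069,0,0],
    [0.069,0,0]
  ],
  "angular": [
    [0,0,0],
    [0,0,0],
    [0,0,0],
    [0,0,0],
    [0,0,0],
    [0,0,0],
    [0,0,0],
    [0,0,0],
    [0,0,0],
    [0,0,0],
    [0,0,0],
    [0,0,0]
  ]
}}

```text
t: 13.9
tcp_pos: [0.6848, -0.1059, 0.1463]
orientation: [2.213, 0.02, -2.211]
wrist_force: [-0.5, 0.2, 0.7]
gripper_width: 0.0183
```

```bash
cat >> h.py <<'E'
H=np.array([.534,-.108]); YAW=.138
def arc(angs):
    st=r.read_state(); M=R.from_rotvec(st['orientation']).as_matrix()
    th=np.degrees(np.arctan2(M[1,1],M[0,1])); p=st['tcp_pos']
    phi=np.degrees(np.arctan2(p[1]-H[1],p[0]-H[0]))
    print('phi',phi,'tool',th+90,'r',np.hypot(*(p[:2]-H)),'t',st['t'],'F',st['wrist_force'].round(1),'z',p[2])
    for a in angs:
        q=np.r_[H+.15*np.array([np.cos(np.radians(a)),np.sin(np.radians(a))]),.144]
        print([round(float(v),4) for v in M.T@(q-p)],round(-(a-(th+90)),1))
E
python3 -c "
from h import *
arc(np.arange(5,61,5))"
```

```text
phi 0.8105339371079595 tool 1.0344301299351457 r 0.1507804874244908 t 13.9 F [-0.5  0.2  0.7] z 0.14626459318496038
[0.0023, -0.011, 0.0011] -4.0
[0.0023, -0.024, 0.0026] -9.0
[0.0023, -0.0368, 0.0052] -14.0
[0.0022, -0.0493, 0.0089] -19.0
[0.0022, -0.0615, 0.0137] -24.0
[0.0022, -0.0732, 0.0195] -29.0
[0.0022, -0.0844, 0.0264] -34.0
[0.0022, -0.0949, 0.0342] -39.0
[0.0022, -0.1047, 0.0428] -44.0
[0.0022, -0.1137, 0.0523] -49.0
[0.0022, -0.1219, 0.0625] -54.0
[0.0022, -0.1291, 0.0734] -59.0
```

>>> {"name": "apply_moves", "arguments": {
  "jaw": [0.018,0.018,0.018,0.018,0.018,0.018,0.018,0.018,0.018,0.018,0.018,0.018],
  "translation": [
    [0.001,-0.011,0.001],
    [0.001,-0.024,0.0026],
    [0.001,-0.037,0.005],
    [0.001,-0.049,0.009],
    [0.001,-0.0615,0.0137],
    [0.001,-0.073,0.0195],
    [0.001,-0.0844,0.0264],
    [0.001,-0.095,0.034],
    [0.001,-0.1047,0.043],
    [0.001,-0.1137,0.0523],
    [0.001,-0.122,0.0625],
    [0.001,-0.129,0.0734]
  ],
  "angular": [
    [-4,0,0],
    [-9,0,0],
    [-14,0,0],
    [-19,0,0],
    [-24,0,0],
    [-29,0,0],
    [-34,0,0],
    [-39,0,0],
    [-44,0,0],
    [-49,0,0],
    [-54,0,0],
    [-59,0,0]
  ]
}}

```text
t: 14.9
tcp_pos: [0.6088, 0.022, 0.145]
orientation: [1.58, 0.917, -1.579]
wrist_force: [0.8, -0.3, -0.1]
gripper_width: 0.0178
```

```bash
python3 -c "
from h import *
print(r.read_state()['qpos'].round(2))
arc([64,68,72,76,80,83,86,89])"
```

```text
[ 0.3   0.56 -0.53  1.75  0.35  0.92 -0.89]
phi 60.0845137725638 tool 60.28251192260687 r 0.14993463848278718 t 14.9 F [ 0.8 -0.3 -0.1] z 0.14496133698907432
[0.001, -0.0102, 0.0002] -3.7
[0.0009, -0.0207, 0.0013] -7.7
[0.0009, -0.031, 0.0031] -11.7
[0.0009, -0.0412, 0.0055] -15.7
[0.0009, -0.0511, 0.0087] -19.7
[0.0009, -0.0584, 0.0116] -22.7
[0.0009, -0.0656, 0.0148] -25.7
[0.0009, -0.0726, 0.0184] -28.7
```

>>> {"name": "apply_moves", "arguments": {
  "jaw": [0.018,0.018,0.018,0.018,0.018,0.018,0.018,0.018,0.018],
  "translation": [
    [0.001,-0.0102,0],
    [0.001,-0.0207,0.0013],
    [0.001,-0.031,0.003],
    [0.001,-0.0412,0.0055],
    [0.001,-0.051,0.0087],
    [0.001,-0.0584,0.0116],
    [0.001,-0.0656,0.0148],
    [0.001,-0.0726,0.0184],
    [0.001,-0.0726,0.0184]
  ],
  "angular": [
    [-3.7,0,0],
    [-7.7,0,0],
    [-11.7,0,0],
    [-15.7,0,0],
    [-19.7,0,0],
    [-22.7,0,0],
    [-25.7,0,0],
    [-28.7,0,0],
    [-28.7,0,0]
  ]
}}

```text
t: 15.65
tcp_pos: [0.5357, 0.0421, 0.1439]
orientation: [1.223, 1.199, -1.225]
wrist_force: [-0.7, -0.3, 1.2]
gripper_width: 0.0184
```

```bash
python3 -c "
from h import *
arc([91,93,95,96.5,98,99,100])"
```

```text
phi 89.34588145066624 tool 88.8349848591412 r 0.15010975073730937 t 15.65 F [-0.7 -0.3  1.2] z 0.14392607382964293
[-0.0001, -0.0043, 0.0002] -2.2
[-0.0001, -0.0096, 0.0005] -4.2
[-0.0001, -0.0148, 0.001] -6.2
[-0.0001, -0.0187, 0.0014] -7.7
[-0.0001, -0.0226, 0.002] -9.2
[-0.0001, -0.0251, 0.0025] -10.2
[-0.0001, -0.0277, 0.0029] -11.2
```

>>> {"name": "apply_moves", "arguments": {
  "jaw": [0.018,0.018,0.018,0.018,0.018,0.018],
  "translation": [
    [0,-0.0043,0.0002],
    [0,-0.0096,0.0005],
    [0,-0.0148,0.001],
    [0,-0.0187,0.0014],
    [0,-0.0226,0.002],
    [0,-0.0226,0.002]
  ],
  "angular": [
    [-2.2,0,0],
    [-4.2,0,0],
    [-6.2,0,0],
    [-7.7,0,0],
    [-9.2,0,0],
    [-9.2,0,0]
  ]
}}

```text
t: 16.15
tcp_pos: [0.5143, 0.0404, 0.144]
orientation: [1.107, 1.271, -1.107]
wrist_force: [-0.7, 0.2, 0.4]
gripper_width: 0.0185
```

>>> {"name": "apply_moves", "arguments": {
  "jaw": [0.018,0.018,0.018,0.018],
  "translation": [
    [0,-0.001,0],
    [0,-0.002,0],
    [0,-0.002,0],
    [0,-0.002,0]
  ],
  "angular": [
    [0,0,0],
    [0,0,0],
    [0,0,0],
    [0,0,0]
  ]
}}

```text
t: 16.48
tcp_pos: [0.5124, 0.0403, 0.1438]
orientation: [1.107, 1.271, -1.107]
wrist_force: [1.0, -0.3, 0.5]
gripper_width: 0.0184
```

>>> {"name": "apply_moves", "arguments": {
  "jaw": [0.018,0.018,0.018,0.018],
  "translation": [
    [0,-0.001,0],
    [0,-0.002,0],
    [0,-0.002,0],
    [0,-0.002,0]
  ],
  "angular": [
    [0,0,0],
    [0,0,0],
    [0,0,0],
    [0,0,0]
  ]
}}

```text
t: 16.82
tcp_pos: [0.5122, 0.0403, 0.1441]
orientation: [1.11, 1.269, -1.103]
wrist_force: [7.3, -0.1, -4.8]
gripper_width: 0.018
```

>>> {"name": "apply_moves", "arguments": {
  "jaw": [0.018,0.018,0.018],
  "translation": [
    [0,-0.001,0],
    [0,-0.001,0],
    [0,-0.001,0]
  ],
  "angular": [
    [0,0,0],
    [0,0,0],
    [0,0,0]
  ]
}}

```text
t: 17.07
tcp_pos: [0.5121, 0.0403, 0.1442]
orientation: [1.111, 1.268, -1.102]
wrist_force: [10.5, 0.7, -6.8]
gripper_width: 0.0181
```

>>> {"name": "apply_moves", "arguments": {
  "jaw": [0.018,0.022,0.03,0.04,0.05,0.05,0.05,0.05,0.05,0.05,0.05,0.05],
  "translation": [
    [0,0.003,0],
    [0,0.005,0],
    [0,0.005,0],
    [0,0.005,0],
    [0,0.005,0],
    [-0.01,0.005,0],
    [-0.03,0.005,0],
    [-0.05,0.005,0],
    [-0.075,0.005,0],
    [-0.1,0.005,0],
    [-0.12,0.005,0],
    [-0.12,0.005,0]
  ],
  "angular": [
    [0,0,0],
    [0,0,0],
    [0,0,0],
    [0,0,0],
    [0,0,0],
    [0,0,0],
    [0,0,0],
    [0,0,0],
    [0,0,0],
    [0,0,0],
    [0,0,0],
    [0,0,0]
  ]
}}

```text
t: 18.07
tcp_pos: [0.5162, 0.0415, 0.2686]
orientation: [1.109, 1.265, -1.101]
wrist_force: [0.0, -0.1, 0.4]
gripper_width: 0.0499
```

>>> {"name": "apply_moves", "arguments": {
  "jaw": [0.05,0.05,0.05,0.05,0.05],
  "translation": [
    [0,0,-0.025],
    [0,0,-0.05],
    [0,0,-0.05],
    [0,0,-0.05],
    [0,0,-0.05]
  ],
  "angular": [
    [0,0,0],
    [0,0,0],
    [0,0,0],
    [0,0,0],
    [0,0,0]
  ]
}}

```text
t: 18.48
tcp_pos: [0.507, 0.0897, 0.2636]
orientation: [1.106, 1.271, -1.107]
wrist_force: [-0.1, 0.3, -0.1]
gripper_width: 0.0499
```

```bash
python3 - <<'E'
from h import *
import pickle
st=r.read_state();s=r.snapshot('wrist');c=cam(s,st)
print(st['t'],st['tcp_pos'],st['qd'].round(3),st['wrist_force'])
for k in (0,.05,.09):
  f=np.radians(90)+YAW-k;d=np.array([np.cos(f),np.sin(f)])
  print(k,'pin',(np.array(proj(c,[*(H+.15*d),.175]))*1.5).round(),'tip',(np.array(proj(c,[*(H+.19*d),.125]))*1.5).round())
pickle.dump((st,s),open('w6.pkl','wb'))
cv2.imwrite('pics/w6.png',cv2.resize(s['frame'],(768,576),interpolation=cv2.INTER_CUBIC)[:,:,::-1])
E
```

```text
18.4833 [0.50697778 0.08968523 0.26361956] [ 0.013  0.005  0.013 -0.003 -0.001 -0.002 -0.001] [-0.13242721  0.25935405 -0.09414642]
0 pin [376. 377.] tip [376. 285.]
0.05 pin [389. 378.] tip [390. 285.]
0.09 pin [399. 378.] tip [402. 286.]
```

View pics/w6.png

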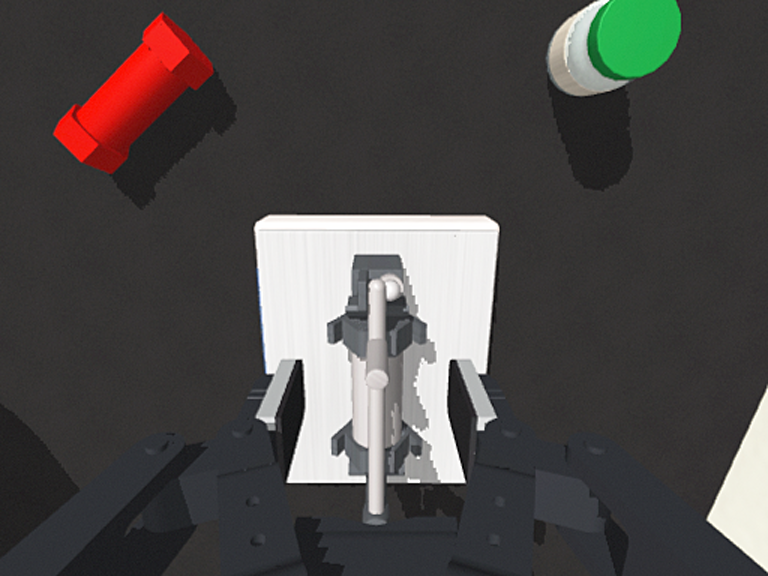

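The keeper's pin is at (376,379) and its tip at (376,287). These match the predictions for the shut angle, and the plunger sits on the outer (+x) side. The canister is still in its saddles.

```bash
python3 -c "
from h import *
print(r.read_state()['wrist_force']);print(r.hand_in())"
```

```text
[ 0.03839482  0.13377984 -0.03281554]
the job is handed in; nothing more can be done
None
```

The long canister is lying in the cradle and released, the keeper bar is shut past its plunger, and I handed the job in at about 18.5 s. I gripped it by the barrel, set it down until both saddles took its weight, let go, then swung the keeper round by its pin.

- **Canister:** contact came with the gripper at 74.3 mm, exactly the height predicted for fully home. The picture after release showed the canister level in both saddles, between the end stops.
- **Keeper:** it came up against a firm stop at about 10 N. In the last picture the pin was at (376,379) and the tip at (376,287). The values predicted for shut are (376,377) and (376,285). At the plunger's peak the pin would be at x = 389.
- **At hand-in:** the gripper was above and clear of everything, with wrist force near zero. I did not deliberately touch the short canister, jar, beaker or look-alikes. The jar and the red look-alike stood in the last picture, but I did not measure any of them again.
- **Disagreements:** the cradle's position along its length differed by about 3–4 mm between the hinge and saddle measurements. I used the saddle and end-stop value, and the canister went in without side contact until it touched down. The canister was also about 4 mm off-centre in the grip, which I corrected before lowering it.

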